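# Drop the spent batteries into the collection bin

## Task

Clear the spent batteries out of the wooden rack into the grey collection bin: feed both slim round batteries one by one down the bin's narrow round neck, and push the flat battery pack through the slot beside it, so that all three lie inside. The short fat battery is still good: leave it standing in the rack, and leave the remote control, the vase and the plates where they are.

Things in the scene. Friction and masses are not known exactly. Their poses are not given: they have to be found in the camera images.
- bin: Grey hollow bin, fixed, closed but for neck and slot: x -80 to 50, y -110 to 110 mm in its frame, floor 6 mm up, front (-x, facing the robot) 150 and back 219 mm high. Origin: on the table, midway across, 80 mm behind the front. Its lid rises front to back at 35 degrees. Neck and slot lead in square to the lid, along (0.574, 0, -0.819) of this frame; what is let go there falls in.
- neck_mouth (a point): Centre of the open upper end of the bin's steel neck: a tube of 21 mm bore (no chamfer), 32 mm outside, 50 mm long, standing 35 mm proud of the lid and square to it, so leaning 35 degrees to the robot; at (-51, 50, 213) mm in the bin's frame. Turns with the bin. Only slim batteries fit.
- slot_mouth (a point): Centre of the slot in the sloped lid, flush with the lid's upper face; at (-31, -50, 184.5) mm in the bin's frame. The slot is 45 mm long up the slope (in the bin's x-z plane) and 10.5 mm wide (along the bin's y); the lid is 6 mm thick there.
- rack: Fixed wooden rack block 210 (x) by 60 (y) by 36 mm high, origin at the centre of its underside. Pockets 30 mm deep (floor 6 mm above the table): three round ones, 30 mm across, at x = -75, -30 and +15 mm, and a long one 44 by 12 mm at x = +72 mm for the flat pack; all at y = 0.
- slim_a: Slim round battery, plain grey, 18 mm across and 65 mm tall, about 50 g; stands upright and loose in one of the rack's three round pockets (which one varies), its top 71 mm above the table. Origin: centre of its foot; z runs along it, up to its terminal end. Either end may go into the bin first.
- slim_b: Slim round battery, plain grey, 18 mm across and 65 mm tall, about 50 g; stands upright and loose in one of the rack's three round pockets (which one varies), its top 71 mm above the table. Origin: centre of its foot; z runs along it, up to its terminal end. Either end may go into the bin first.
- slim_a_mid (a point): Middle of slim_a, halfway along it (32.5 mm above its foot).
- slim_b_mid (a point): Middle of slim_b, halfway along it (32.5 mm above its foot).
- pack: Flat battery pack, grey with a black top edge, 40 mm wide (its x) by 8 mm thick (its y) by 75 mm tall (its z), about 60 g; stands on its short edge in the rack's long pocket, its top 81 mm above the table. Origin: centre of its foot.
- pack_mid (a point): Middle of the pack, 37.5 mm above its foot.
- fat: Short fat round battery, 26 mm across and 50 mm tall, still good: stands in one of the three round pockets and stays there. Origin: centre of its foot, z along it.
- remote: Black remote control, 170 by 45 by 18 mm, lying loose on the table. Origin: centre of its underside, x along it. To be left alone.
- vase: White ceramic bottle vase, 86 mm across and 125 mm tall, loose. Origin: centre of its foot. To be left alone.
- plates: Stack of white plates, 210 mm across and 70 mm high, loose and heavy. Origin: centre of its underside. To be left alone.

How it is judged:
By the outcome, as a careful person would: the job done as asked, in the order asked, and still so for the second after the job is handed in, with the robot touching nothing.
It also fails if it takes over 72 s, if anything falls off the work surface, if the arm or the gripper's body presses on something with over 40 N, if the wrist force passes 120 N, or if a joint passes its speed limit or range.

## Robot

A 6-joint arm with a two-finger parallel gripper is mounted at the origin on the work surface. World frame = base frame: x ahead of the robot, y to its left, z up, the work surface at z = 0. Lengths are in m, angles in rad, forces in N, time in s.
With the tool pointing down it reaches from about 0.35 to 1 m from the base axis. Payload 7.1 kg.
Tool frame: the origin (TCP) lies between the finger pads; the fingertips stand 22 mm ahead of it and the grasp point (between the pads) lies 3 mm ahead of it; z points along the fingers, y is the line along which they close (so a half turn about z gives the same grasp; the last joint's range is limited). The gripper opens to 85 mm and grips with 20 to 120 N. Pads are 22 mm wide; open, the fingers measure 114 mm over their backs; the gripper's body (76 mm by 85 mm) begins 54 mm behind the grasp point. The pads swing forward as they close: fully open they stand 13 mm farther back than shut.
Start: joints at [-1.224, 0.423, 1.63, -0, 1.089, -0.019], TCP at [0.224, -0.584, 0.253] pointing down, gripper open.
Joint ranges: [-3, 3], [-0.9, 2.11], [0.09, 2.58], [-1.31, 4.45], [0.11, 2.69], [-2.54, 2.54]. Speed limits (rad/s): [2.39, 2.39, 3.01, 3.14, 3.14, 3.14].

## Interface

Orientations are given as a rotation vector (axis times angle).
In Python, from rig import manip gives the robot as it stands. The module is installed in compiled form; this text tells all that it offers. Calls block until the motion is done:
- manip.move_to(position, orientation): joint-space move of the TCP to a pose.
- manip.servo_line(position, orientation=None, rate=0.15): straight line of the TCP; orientation=None keeps the orientation; rate is the mean speed in m/s.
- manip.set_joints(angles): joint-space move.
- manip.command_gripper(opening, f_grip=None): finger opening in m; f_grip is the grip in N (None keeps the last); returns when the fingers have stopped.
- manip.hold(seconds).
- manip.solve_ik(position, orientation): joint angles nearest the present ones, or None.
- manip.camera(name): name is "side" or "top" or "wrist"; returns a dict with "image" (400x640x3 uint8, red, green, blue), "fx", "fy", "cx", "cy" (pixels), "cam_to_world" (4x4, takes a point from camera to world coordinates); the wrist camera has in their place "mount" (4x4, takes a point from camera to tool coordinates, whose origin is the TCP and whose axes are the flange's). Camera axes: x right, y down, z forward; pixel columns grow to the right and rows downward; lengths in m; the calibration is good to about 2 mm. A picture is of the moment at which its call begins: read the wrist's pose just before it. There is no depth.
A pose or a line that the arm cannot do raises manip.IKError and nothing moves.
- manip.sign_off(): hands the job in; it is judged then, once.
Readings, each from a call of its own:
- manip.get_time(): time.
- manip.get_joint_positions(): joint angles.
- manip.get_joint_vel(): joint speeds.
- manip.get_tau(): joint torques, N m.
- manip.get_position(): TCP position.
- manip.get_ee_rot(): TCP orientation.
- manip.get_contact_force(): force on the tool from outside, world axes, zero at the start.
- manip.get_torque(): the same for the moment, N m.
- manip.get_width(): finger opening in m.
- manip.get_grip_force(): force on a finger pad.
Only numpy, scipy, OpenCV 4.12 (cv2) and the standard library are available. Lean on these libraries where they do the work, as an engineer would, in place of code of your own. Each camera call takes 0.05 s, during which the arm holds its last target. There are 200 camera calls.

## Working session

There is one attempt and no reset: what is moved stays moved. The work goes in short steps, each a Python script; the robot and the scene stay as the last script left them, time stands still between calls to the robot, and variables do not carry over. Pictures are saved under pics/ and viewed, at most 10 in all, crops included, and the job is handed in when it is done.

```bash
mkdir -p pics; python3 - <<'E'
from rig import manip
import cv2,numpy as np,pickle
d={}
for n in("top","side","wrist"):
    c=manip.camera(n);d[n]=c
    cv2.imwrite(f"pics/{n}0.png",c["image"][:,:,::-1])
    print(n,c["fx"],c["fy"],c["cx"],c["cy"],np.round(c.get("cam_to_world",c.get("mount")),3).tolist())
pickle.dump(d,open("d0.pkl","wb"))
print(manip.get_time(),manip.get_ee_rot())
E
```

```text
top 464.7723471759827 464.7723471759827 320.7037089826126 199.57925570292332 [[0.013, -0.997, 0.078, 0.448], [-1.0, -0.013, 0.002, 0.107], [-0.0, -0.078, -0.997, 1.684], [0.0, 0.0, 0.0, 1.0]]
side 378.8666427711933 378.8666427711933 320.9625305446562 203.22983450855173 [[0.886, -0.333, 0.323, 0.229], [-0.463, -0.618, 0.635, -0.584], [-0.012, -0.712, -0.702, 0.909], [0.0, 0.0, 0.0, 1.0]]
wrist 353.02329895441846 353.02329895441846 316.40398789636004 197.8538445315829 [[0.001, -0.951, -0.308, 0.078], [1.0, 0.001, -0.0, 0.0], [0.0, -0.308, 0.951, -0.12], [0.0, 0.0, 0.0, 1.0]]
0.15 [-3.08800145e+00 -5.71142532e-01  2.88173732e-04]
```

View pics/top0.png

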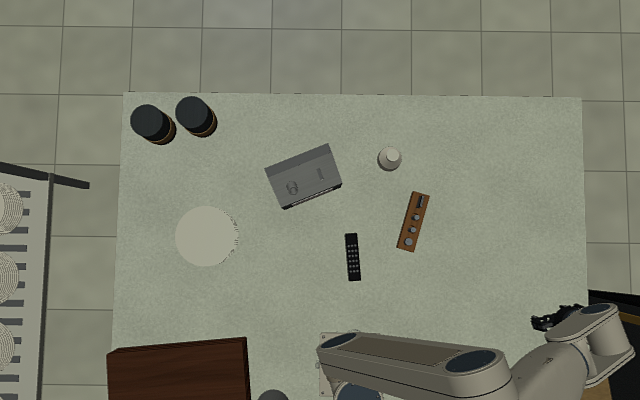

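View pics/side0.png

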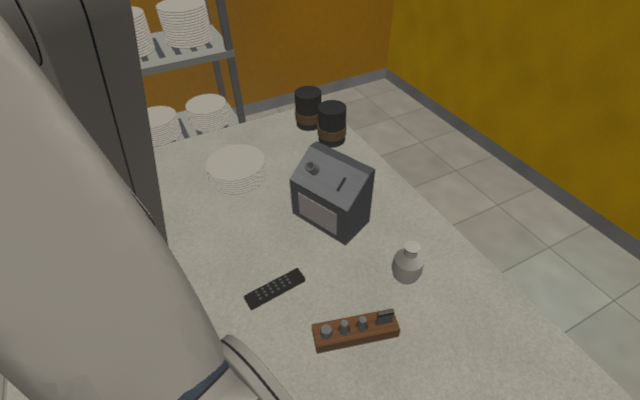

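The top view shows the rack at about (413,222), with the pack at its upper end (420,201). It also shows the bin neck at about (293,188), the slot at about (318,175), the vase at (390,158) and the remote at (353,257). The side view confirms this layout. Next I take wrist views above the rack and square to the lid.

```bash
cat > h.py <<'E'
from rig import manip
import numpy as np, cv2, pickle
from scipy.spatial.transform import Rotation as R
def down(yaw): # tool z down, tool x at yaw
    x=np.array([np.cos(yaw),np.sin(yaw),0]);z=np.array([0,0,-1.]);return R.from_matrix(np.c_[x,np.cross(z,x),z])
def tilt(yaw): # tool z along lid normal inwards, tool x up the slope
    B=R.from_euler('z',yaw).as_matrix();z=B@[.5736,0,-.8192];x=B@[.8192,0,.5736];return R.from_matrix(np.c_[x,np.cross(z,x),z])
def ray(c,uv,T=None):
    T=c["cam_to_world"] if T is None else T
    d=T[:3,:3]@[(uv[0]-c["cx"])/c["fx"],(uv[1]-c["cy"])/c["fy"],1];return T[:3,3],d
def onz(c,uv,z,T=None):
    o,d=ray(c,uv,T);return o+d*(z-o[2])/d[2]
def wcam(name):
    p=manip.get_position();r=manip.get_ee_rot();c=manip.camera("wrist")
    W=np.eye(4);W[:3,:3]=R.from_rotvec(r).as_matrix();W[:3,3]=p
    c["T"]=W@c["mount"];cv2.imwrite(f"pics/{name}.png",c["image"][:,:,::-1]);pickle.dump(c,open(name+".pkl","wb"));return c
E
python3 - <<'E'
from h import *
t=pickle.load(open("d0.pkl","rb"))["top"]
a=onz(t,(400,250),.036);b=onz(t,(420,192),.036);print(a,b)
m=onz(t,(413,222),.036);yaw=np.arctan2(*(b-a)[1::-1]) if 0 else np.arctan2(b[1]-a[1],b[0]-a[0])
n=onz(t,(293,188),.213);s=onz(t,(318,175),.1845)
by=np.arctan2((s-n)[1],(s-n)[0])-np.arctan2(-100,20)
print("rack",m,yaw,"neck",n,"slot",s,"binyaw",by,np.linalg.norm((s-n)[:2]))
x=down(yaw);p=np.array([m[0],m[1],.27])+x.as_matrix()@[.04,0,0]
print(manip.get_time());manip.move_to(p,x.as_rotvec());manip.hold(.2);wcam("w1");print(manip.get_time(),manip.get_joint_positions())
x=tilt(by);Rm=x.as_matrix()
p=(n+s)/2+Rm@[.035,0,-.2];print(p)
manip.move_to(p,x.as_rotvec());manip.hold(.2);wcam("w2");print(manip.get_time(),manip.get_joint_positions())
E
```

```text
[ 0.40296435 -0.17254647  0.036     ] [ 0.60938692 -0.24376579  0.036     ]
rack [ 0.50227259 -0.21860544  0.036     ] -0.3322288604864814 neck [0.59948942 0.19784502 0.213     ] slot [0.64596086 0.11911712 0.1845    ] binyaw 0.3358456278500701 0.09142032534450269
0.15
2.125 [-4.26549550e-01  3.49989129e-01  1.70015350e+00  1.11794163e-06
  1.09150254e+00  1.47745092e+00]
[0.54148876 0.13012393 0.38265629]
3.7917 [ 0.1645716  -0.02780934  2.00855332  0.18221133  0.56509067  1.27660205]
```

View pics/w1.png

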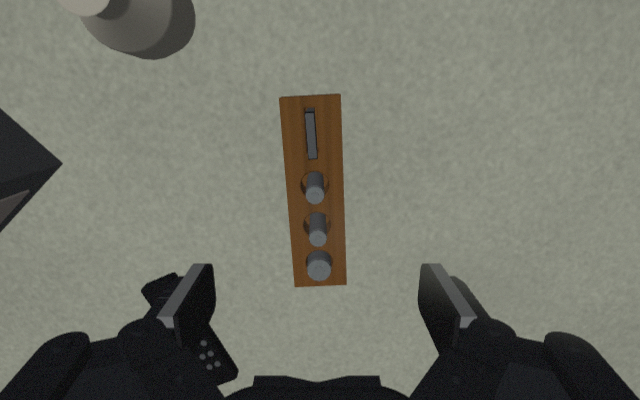

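View pics/w2.png

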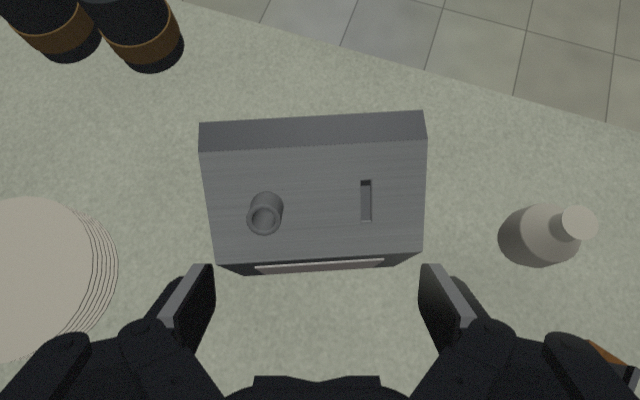

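In w1 the pack is at (311,133), slim tops at about (315,196) and (317,238), and the fat one at (318,268). In w2 the neck ring is at about (264,216) and the slot at about (366,201). I zoom in for detail.

```bash
python3 - <<'E'
import cv2,numpy as np
a=cv2.imread("pics/w1.png")[90:290,270:355];b=cv2.imread("pics/w2.png")[165:255,235:385]
a=cv2.resize(a,None,fx=3,fy=3,interpolation=cv2.INTER_CUBIC);b=cv2.resize(b,None,fx=3.5,fy=3.5,interpolation=cv2.INTER_CUBIC)
a=cv2.convertScaleAbs(a,alpha=1.6);b=cv2.convertScaleAbs(b,alpha=1.6)
o=np.zeros((600,800,3),np.uint8);o[:a.shape[0],:a.shape[1]]=a;o[:b.shape[0],265:265+b.shape[1]]=b
cv2.imwrite("pics/z1.png",o)
E
```

```text
(no output)
```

View pics/z1.png

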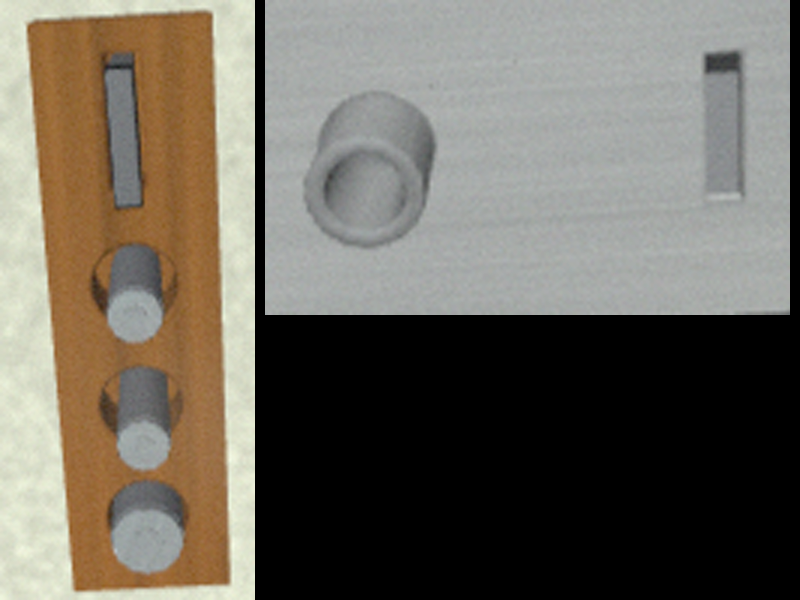

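The zoom gives slim tops at (314.8,195.2) and (317.5,237.8), pack top at (311,135.3), neck bore at (263.3,218.6) and slot at (365.6,200.5). The fat battery is in the lowest pocket.

```bash
python3 - <<'E'
from h import *
c=pickle.load(open("w1.pkl","rb"));z=lambda u,v:(270+(u+.5)/3-.5,90+(v+.5)/3-.5)
P=lambda u,v,h:onz(c,z(u,v),h,c["T"])
C=[P(29,24,.036),P(211,12,.036),P(229,582,.036),P(76,590,.036)]
cen=sum(C)/4;ax=(C[0]+C[1]-C[2]-C[3])/2;yaw=np.arctan2(ax[1],ax[0]);Rz=R.from_euler('z',yaw).as_matrix()
print("rack",cen,yaw,np.linalg.norm(ax),np.linalg.norm(C[0]-C[1]))
for n,p in dict(sA=P(135,316,.071),sB=P(143,444,.071),pack=P(123.5,136.5,.081),fat=P(147,540,.056),pu=P(119,68,.081),pl=P(128,205,.081)).items(): print(n,p,"in rack mm",(Rz.T@(p-cen))*1000)
d=P(119,68,.081)-P(128,205,.081);print("pack yaw",np.arctan2(d[1],d[0]),np.linalg.norm(d))
w=pickle.load(open("w2.pkl","rb"))
n=onz(w,(263.3,218.6),.213,w["T"]);s=onz(w,(365.6,200.5),.1845,w["T"])
by=np.arctan2((s-n)[1],(s-n)[0])-np.arctan2(-100,20)
print("neck",n,"slot",s,by,np.linalg.norm((s-n)[:2]))
E
```

```text
rack [ 0.50476354 -0.22011859  0.036     ] -0.2789207403547881 0.20893271198886265 0.05864597903453069
sA [ 0.51908471 -0.22433486  0.071     ] in rack mm [14.92851522 -0.11044024 35.        ]
sB [ 0.47652653 -0.21234811  0.071     ] in rack mm [-29.28509927  -0.30399022  35.        ]
pack [ 0.57474048 -0.24017284  0.081     ] in rack mm [ 7.27938452e+01 -1.32902185e-02  4.50000000e+01]
fat [ 0.4344458  -0.19938871  0.056     ] in rack mm [-73.30749295   0.56897453  20.        ]
pu [ 0.5934448  -0.24537809  0.081     ] in rack mm [92.20840323  0.13226978 45.        ]
pl [ 0.55527967 -0.23475707  0.081     ] in rack mm [52.5940759  -0.16473731 45.        ]
pack yaw -0.27142341434757555 0.039615440717264666
neck [0.59277136 0.19816282 0.213     ] slot [0.64926572 0.11402636 0.1845    ] 0.3939189739800826 0.10134375414113601
```

```bash
cat >> h.py <<'E'
RY=-.279;BY=.394;RK=np.array([.50476,-.22012,0]);NECK=np.array([.59277,.19816,.213]);SLOT=np.array([.64927,.11403,.1845])
TR=tilt(BY);TM=TR.as_matrix();G=.063
def pick(xy,yaw,f=50,g=G):
    o=down(yaw).as_rotvec();p=lambda z:[xy[0],xy[1],z]
    manip.command_gripper(.06)
    manip.move_to(p(.15),o);manip.servo_line(p(g),rate=.12)
    manip.command_gripper(0,f);print("grip",manip.get_width(),manip.get_grip_force())
    manip.servo_line(p(.28),rate=.25)
def at(m,depth,off=(0,0),L=G-.006): # foot 'depth' past mouth m, off in tool x,y
    return m+TM@np.array([off[0],off[1],depth-L])
E
python3 - <<'E'
from h import *
pick((.51908,-.22433),RY)
manip.move_to(at(NECK,-.03),TR.as_rotvec());manip.hold(.2)
c=wcam("w3");print(manip.get_time(),manip.get_width(),manip.get_contact_force())
im=c["image"][120:400,180:460,::-1];cv2.imwrite("pics/z3.png",cv2.convertScaleAbs(cv2.resize(im,None,fx=2.1,fy=2.1,interpolation=cv2.INTER_CUBIC),alpha=1.6))
E
```

```text
grip 0.015544844362209296 48.834192752838135
9.8417 0.01565697263774351 [-0.2401561   0.54815801  0.17333928]
```

View pics/z3.png

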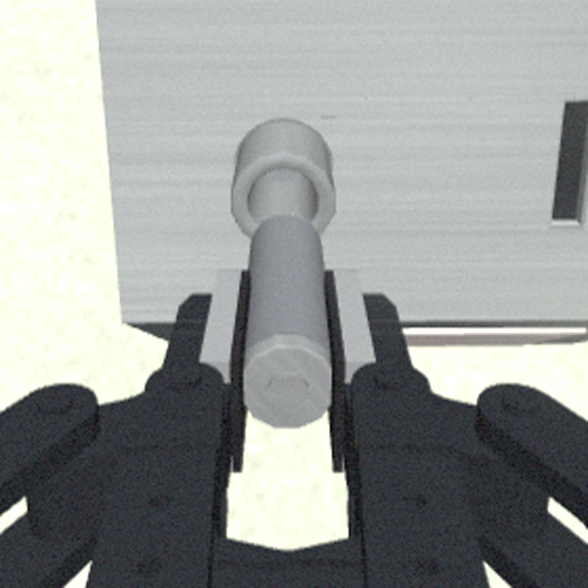

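The picture shows the battery held straight. Its foot spans columns 250–323 with the far edge at row 214, and the neck rim spans 232–335. I compare these with predicted projections.

```bash
python3 - <<'E'
from h import *
c=pickle.load(open("w3.pkl","rb"));M=np.linalg.inv(c["mount"])
def pr(p):
    q=M@np.r_[p,1];u=np.array([c["fx"]*q[0]/q[2]+c["cx"],c["fy"]*q[1]/q[2]+c["cy"]]);return np.round((u-[180,120]+.5)*2.1-.5,1),round(q[2],3)
for n,p in dict(foot_far=(.009,0,.057),footL=(0,-.009,.057),topnear=(-.009,0,-.008),topfar=(.009,0,-.008),borefar=(.0105,0,.087),rimfar=(.016,0,.087),rimL=(0,-.016,.087),rimR=(0,.016,.087),baseL=(0,-.016,.122),basefar=(.016,0,.122)).items(): print(n,pr(p))
g=cv2.cvtColor(c["image"],cv2.COLOR_RGB2GRAY)
z=cv2.resize(g[120:400,180:460],None,fx=2.1,fy=2.1,interpolation=cv2.INTER_CUBIC)
print("col 284:",[(v,int(z[v,281:288].mean())) for v in range(110,230,3)])
for v in (187,192):print(v,[(u,int(z[v-2:v+3,u].mean())) for u in list(range(224,262,2))+list(range(306,346,2))])
E
```

```text
foot_far (array([286.4, 206. ]), np.float64(0.191))
footL (array([251.9, 238.2]), np.float64(0.193))
topnear (array([285.9, 428.8]), np.float64(0.134))
topfar (array([285.9, 341.5]), np.float64(0.129))
borefar (array([286.6, 164.5]), np.float64(0.219))
rimfar (array([286.6, 146.6]), np.float64(0.217))
rimL (array([233.1, 197.8]), np.float64(0.222))
rimR (array([340. , 197.9]), np.float64(0.222))
baseL (array([240.2, 162.1]), np.float64(0.255))
basefar (array([286.7, 117. ]), np.float64(0.25))
col 284: [(110, 122), (113, 120), (116, 117), (119, 97), (122, 105), (125, 108), (128, 110), (131, 111), (134, 109), (137, 110), (140, 110), (143, 110), (146, 109), (149, 110), (152, 114), (155, 116), (158, 110), (161, 99), (164, 90), (167, 85), (170, 94), (173, 98), (176, 99), (179, 100), (182, 103), (185, 105), (188, 108), (191, 107), (194, 106), (197, 107), (200, 106), (203, 106), (206, 106), (209, 106), (212, 106), (215, 97), (218, 93), (221, 93), (224, 93), (227, 92)]
187 [(224, 119), (226, 118), (228, 119), (230, 110), (232, 81), (234, 90), (236, 99), (238, 101), (240, 99), (242, 99), (244, 96), (246, 93), (248, 92), (250, 78), (252, 67), (254, 75), (256, 83), (258, 87), (260, 92), (306, 87), (308, 80), (310, 73), (312, 67), (314, 70), (316, 84), (318, 90), (320, 92), (322, 96), (324, 96), (326, 99), (328, 100), (330, 97), (332, 83), (334, 97), (336, 114), (338, 118), (340, 117), (342, 118), (344, 117)]
192 [(224, 123), (226, 121), (228, 122), (230, 110), (232, 81), (234, 99), (236, 98), (238, 96), (240, 97), (242, 95), (244, 95), (246, 93), (248, 79), (250, 66), (252, 73), (254, 80), (256, 86), (258, 89), (260, 91), (306, 87), (308, 80), (310, 74), (312, 69), (314, 63), (316, 68), (318, 83), (320, 91), (322, 92), (324, 93), (326, 95), (328, 96), (330, 96), (332, 96), (334, 95), (336, 114), (338, 121), (340, 121), (342, 120), (344, 119)]
```

The neck is about 1 mm off in tool −y, and the foot perhaps 2 mm off in −x. I close to about 4 mm above the mouth and check there, where calibration errors cancel.

```bash
python3 - <<'E'
from h import *
manip.servo_line(at(NECK,-.005,(.001,-.001)),rate=.06);manip.hold(.1)
c=wcam("w4");print(manip.get_time(),manip.get_contact_force())
im=c["image"][180:360,230:400,::-1];cv2.imwrite("pics/z4.png",cv2.convertScaleAbs(cv2.resize(im,None,fx=3.3,fy=3.3,interpolation=cv2.INTER_CUBIC),alpha=1.8))
E
```

```text
10.5583 [-0.18472127  0.30921741  1.09656516]
```

View pics/z4.png

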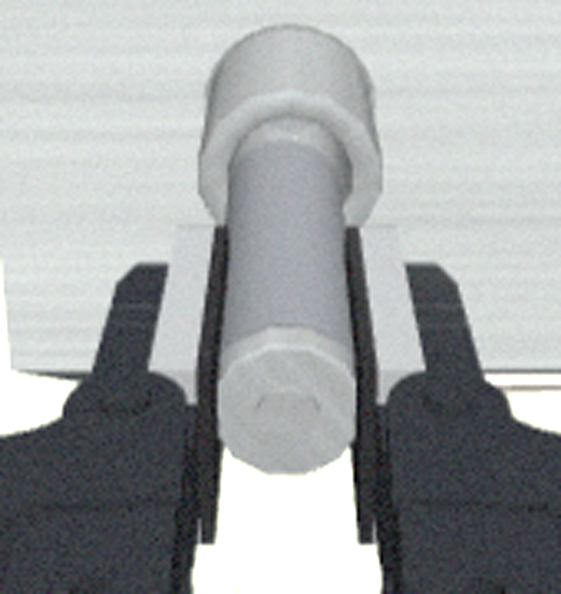

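The light bands are the battery's end caps, so the battery is straight and not tilted. The neck rim centre is at column 290 and the battery centre at 287, so I over-corrected y by about 0.5 mm. I set x to 0 and y to −0.5 mm and insert under force watch.

```bash
cat >> h.py <<'E'
def insert(m,off,dmax,start=-.005,L=G-.006,lim=12,step=.004):
    f0=manip.get_contact_force();d=start
    manip.servo_line(at(m,d,off,L),TR.as_rotvec(),rate=.08)
    while d<dmax-1e-6:
        d=min(d+step,dmax);manip.servo_line(at(m,d,off,L),rate=.06)
        f=TM.T@(manip.get_contact_force()-f0)
        print(round(d,3),np.round(f,1))
        if np.linalg.norm(f)>lim: return False
    return True
E
python3 - <<'E'
from h import *
if insert(NECK,(0,-.0005),.030):
    manip.command_gripper(.05);manip.hold(.2);print(manip.get_width())
    manip.servo_line(at(NECK,-.05,(0,-.0005)),rate=.25);wcam("w5")
print(manip.get_time())
E
```

```text
-0.001 [-1.1 -0.8  1.8]
0.003 [-0.6  0.9  1.6]
0.007 [-0.4 -0.3  0.4]
0.011 [-1.6  0.9  1.4]
0.015 [-1.6  0.4  1.5]
0.019 [-0.1  0.1  0.5]
0.023 [-0.5  0.5  1.8]
0.027 [-0.6  0.7  1.6]
0.03 [-1.5  0.7  1. ]
0.0500475777262489
14.2
```

```bash
python3 - <<'E'
import cv2
im=cv2.imread("pics/w5.png")[60:380,160:480];cv2.imwrite("pics/z5.png",cv2.convertScaleAbs(cv2.resize(im,None,fx=1.8,fy=1.8),alpha=1.6))
E
```

```text
(no output)
```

View pics/z5.png

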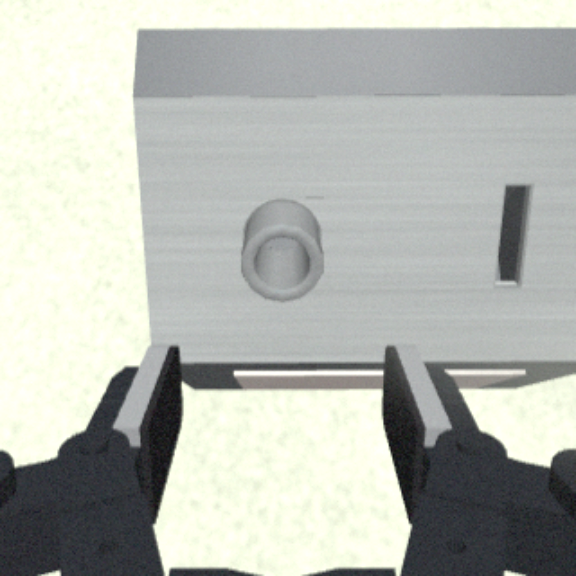

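The neck is empty, so the battery has dropped in. The second slim battery follows, then I pick the pack and hold it above the slot.

```bash
python3 - <<'E'
from h import *
manip.move_to(np.array([.4765,-.2123,.28]),down(RY).as_rotvec())
pick((.47653,-.21235),RY)
manip.move_to(at(NECK,-.03,(0,-.0006)),TR.as_rotvec())
if not insert(NECK,(0,-.0006),.030): print("STOP");raise SystemExit
manip.command_gripper(.05);manip.hold(.2)
manip.servo_line(at(NECK,-.05,(0,-.0005)),rate=.25);c=wcam("w6")
a=pickle.load(open("w5.pkl","rb"));print("neck diff",np.abs(a["image"][170:240,280:350].astype(int)-c["image"][170:240,280:350]).mean(),manip.get_time())
manip.move_to(np.array([.5747,-.2402,.28]),down(-.275).as_rotvec())
pick((.57474,-.24017),-.275,g=.068)
manip.move_to(at(SLOT,-.03,L=.062),TR.as_rotvec());manip.servo_line(at(SLOT,-.006,(0,-.0005),L=.062),rate=.08);manip.hold(.1)
c=wcam("w7");print(manip.get_time(),manip.get_width(),manip.get_contact_force())
im=c["image"][150:350,210:420,::-1];cv2.imwrite("pics/z7.png",cv2.convertScaleAbs(cv2.resize(im,None,fx=3,fy=3,interpolation=cv2.INTER_CUBIC)[:600],alpha=1.8))
E
```

```text
grip 0.015434100050090174 48.68066132068634
-0.001 [-0.9 -0.   0. ]
0.003 [-0.1  0.   0.1]
0.007 [-0.9 -0.5  0. ]
0.011 [-0.2 -0.8  0.5]
0.015 [ 0.2 -0.1 -0.2]
0.019 [-0.1 -1.1 -0.1]
0.023 [ 0.1 -0.1  0.4]
0.027 [-0.8  0.1  0.1]
0.03 [-0.2 -1.1 -0.2]
neck diff 1.953265306122449 24.2
grip 0.007108058586777369 49.456597566604614
30.8167 0.007078022773756995 [-0.57846284 -0.22900568 -1.25225317]
```

View pics/z7.png

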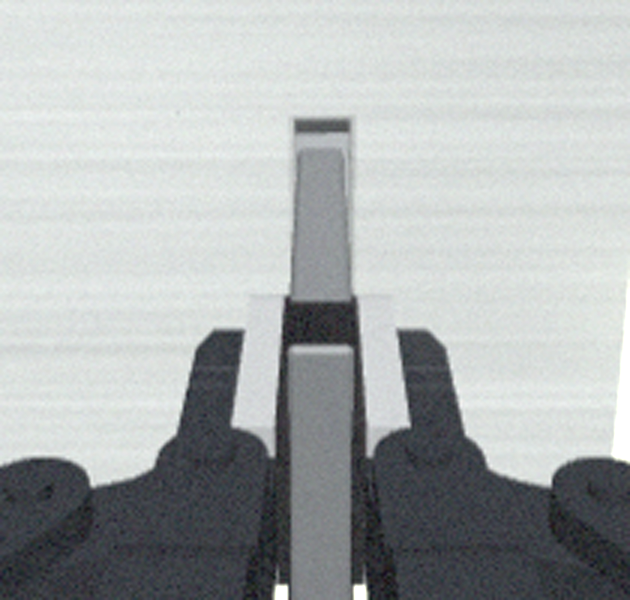

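The slot spans columns 292–353 and the pack foot 301–344, so y is centred. The far-end gap looks about 1–1.5 mm too large, so I shift +1 mm up the slope and insert.

```bash
python3 - <<'E'
from h import *
o=(.001,-.0005)
if insert(SLOT,o,.034,start=-.006,L=.062,lim=9):
    manip.command_gripper(.03);manip.hold(.4)
    manip.servo_line(at(SLOT,-.06,o,L=.062),rate=.25);c=wcam("w8")
    im=np.hstack([c["image"][60:380,160:480,::-1],cv2.resize(manip.camera("side")["image"][200:380,280:460,::-1],(320,320))]);cv2.imwrite("pics/z8.png",cv2.convertScaleAbs(im,alpha=1.4))
print(manip.get_time())
E
```

```text
-0.002 [-0.1  0.1 -0.3]
0.002 [ 1.  -0.1 -0. ]
0.006 [1.  0.3 0.3]
0.01 [ 1.4 -0.3 -0.5]
0.014 [ 1.3 -0.2 -0.6]
0.018 [ 1.6 -0.1 -0.5]
0.022 [ 0.1  0.4 -0.6]
0.026 [ 0.5  0.8 -0.6]
0.03 [-0.2 -0.1 -0.3]
0.034 [1.1 1.  0.9]
34.9417
```

View pics/z8.png

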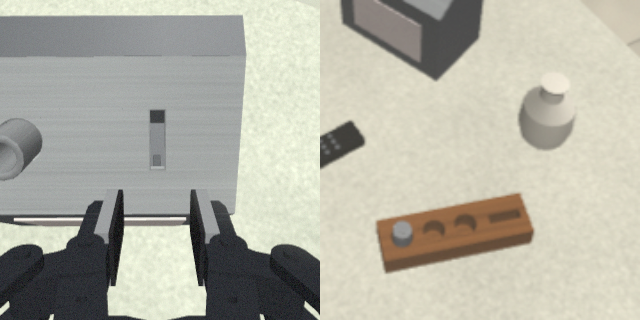

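The pack is no longer at the lid. Only a small patch shows through the slot, clearly deeper inside. The rack holds just the fat battery, and the vase and remote are undisturbed.

```bash
python3 - <<'E'
from rig import manip
manip.hold(.5);print(manip.get_time(),manip.sign_off())
E
```

```text
the job is handed in; nothing more can be done
35.4417 None
```

I handed the job in at 35.4 s: both slim batteries went down the neck, then the pack through the slot. The fat battery still stands in the rack, and the vase and remote look unmoved. I took no last picture of the plates or of the neck after the second battery (image comparison only).

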